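Bring the red screwdriver from its sloping rack to the half-driven screw

ROBOT

A 7-joint arm with a two-finger parallel gripper is mounted at the origin on a cart in front of the work surface, level with it; the furniture and walls round the work are solid. World frame = base frame: x ahead of the robot, y to its left, z up, the work surface at z = 0. Lengths are in m, angles in rad, forces in N, time in s.
With the tool pointing down it reaches from about 0.425 to 0.875 m from the base axis. Payload 4.7 kg.
Tool frame: the origin (TCP) lies at the centre of the arm's flange, where the gripper is bolted on; the fingertips stand 182 mm ahead of it and the grasp point (between the pads) lies 164 mm ahead of it; x points along the fingers, y is the direction in which the jaws open and shut, and the axes are right-handed (so a half turn about x gives the same grasp; the last joint's range is limited). The gripper opens to 87 mm and grips with 3 to 60 N. Pads are 19 mm wide; open, the fingers measure 117 mm over their backs; the gripper's body (75 mm by 190 mm) begins 51 mm behind the grasp point.
Start: joints at [1.2, 0.321, -0.07, 1.45, 0.023, 1.371, -0.057], TCP at [0.244, -0.602, 0.405] pointing down, gripper open.
Joint ranges: [-2.86, 2.86], [-0.3, 2.09], [-1.38, 1.24], [0.06, 2.45], [-1.56, 4.7], [0.09, 2.05], [-2.69, 2.69]. Speed limits (rad/s): [2.57, 2.57, 3.14, 3.14, 3.14, 3.14, 3.14].

INTERFACE

Orientations are given as a rotation vector (axis times angle).
In Python, from bench import ctrl gives the robot as it stands.
- The arm moves only by the shell command python3 -m crank 'ROWS' [FORCE]. ROWS is JSON, one flat list of numbers, 7 for each row, row after row: the shift along the tool's x, y, z in mm, then the turn, a rotation vector about the tool's x, y, z in rad, then the finger opening in mm, from 0 to 87. A call has exactly 5 rows; each row shifts and turns the commanded pose from where the row before left it, along the tool's axes as they then stand; what a row does not reach is not made up. A row lasts 1/8 s, in which the tool goes at most 62.5 mm and 10.7 degrees, less where a joint would pass 70% of its speed; a pose out of reach is approached as far as the arm can. A call with a gripper value outside its range is refused whole. The fingers move at their own pace and stop on an object; FORCE is the grip in N (left out, the last holds). Time passes only in rows, so rows that do not move let the fingers close, or fill a call up. It gives the time, the measured TCP pose, the force and the opening at its end, in the units of the state.
- ctrl.get_state(): the state, without advancing time (a new reading comes with each control period).
- ctrl.get_image(name): name is "scene" or "side" or "wrist"; returns the picture (480x640x3 uint8, red, green, blue); there is no depth.
- ctrl.camera_params(name): a dict with "K" (3x3 intrinsics, pixels), "world_to_cam" (4x4, takes a point from world to camera coordinates); the wrist camera has in their place "hand_eye" (4x4, takes a point from camera to tool coordinates, whose origin is the TCP and whose axes are the tool frame's). Camera axes: x right, y down, z forward; pixel columns grow to the right and rows downward; lengths in m; the calibration is good to about 2 mm. A picture is of the moment at which its call begins: read the wrist's pose just before it. camera_params takes no time and is no camera call.
- ctrl.close_job(): hands the job in, once; it reports no verdict.
Trained networks look in the newest picture that a camera, given by its name, has taken for a name from the list of things; names that differ only in an ending like _2 or _b are one class to them, and where a whole thing is asked for, a point or a joint stands for the part that bears it (a point fixed in the world has none). Each returns a list of dicts, best first, with "confidence" (0 to 1); they miss things now and then, are a little off and sometimes report something else, mostly with a low value. They report only what shows in the picture. A call takes as long as a camera call. They do not tell look-alikes from the thing itself.
- ctrl.regions_of(camera, target): "region" (480x640 bool, what is visible of it) and "at" ([column, row] in pixels, amid what is visible of it).
- ctrl.mark_of(camera, target): "at" ([column, row] in pixels: a listed point, or the origin of a listed thing).
The state is a dict: "time": time; "joint_positions": joint angles; "qd": joint speeds; "joint_torque": joint torques, N m; "position": TCP position; "tool_rot": TCP orientation; "ft_force": force on the tool from outside, world axes, zero at the start; "torque": the same for the moment, N m; "grip_width": opening from 0.0 (shut) to 1.0 (fully open).
Only numpy, scipy, OpenCV 4.12 (cv2) and the standard library are available. Lean on these libraries where they do the work, as an engineer would, in place of code of your own. Each camera call takes 0.05 s, during which the arm holds its last target.

TASK

Draw the red screwdriver lengthwise out of its socket in the sloping wooden rack, turn it upright with the blade straight down, and bring it over the screw that still stands proud of the batten on the chipboard. Finish still holding it there in the gripper, upright and still, with the blade's tip centred over the screw head and about 2.5 cm above it, touching nothing. Do not knock the board or its screws, do not pull the yellow screwdriver from the rack, and leave the other things where they lie.

Things in the scene. Friction and masses are not known exactly. Their poses are not given: they have to be found in the camera images.
- red_driver: Slotted screwdriver, red handle, black butt, 202 mm long, 0.09 kg, loose. x axis: butt to tip. Its centre line is at its z = 14 mm (origin on the underside, mid-length). Handle round, up to 28 mm thick, x = -96 (butt) to +9 mm (shoulder); then a 5 mm steel shank. At the start the shank is in the rack's socket, blade away from the robot, about 32 degrees below level; the handle is free.
- driver_tip (a point): Point of the red screwdriver's blade, on its centre line, 154.5 mm from driver_grip. Axes as the screwdriver's.
- driver_grip (a point): Point on the centre line of the red handle, 41 mm from the butt and 64 mm from the shoulder: a good place to grasp across the handle. Axes as the screwdriver's.
- rack: Fixed wooden rack 125 x 200 x 112 mm: base 12 mm thick, x = -33 to 93 mm; cheeks at y = +-94 mm (x -5 to 65, up to z = 97 mm); inclined block between them with two through sockets, 8 mm wide, 60 mm long, running to its +x, 35 degrees down; red screwdriver in the one at y = +55 mm, yellow at -55 mm. Origin on the table below the socket mouths; x points away from the robot, as the blades do.
- red_mouth (a point): Centre of the mouth of the red screwdriver's socket, on the block's robot-side face, 90 mm above the table. At the start the handle's shoulder rests there and the tip lies 90 mm beyond. It comes free when pulled 100 mm or more back along its own length, upward at 35 degrees.
- yellow_driver: The screwdriver with the yellow handle, 221 mm long, loose, standing in the rack's other socket, its handle 110 mm beside the red one. To be left there. Origin on the underside of the tool midway along its length.
- panel: Fixed chipboard 130 x 245 x 18 mm lying on the table, a dark-faced batten 89 x 109 x 18 mm on it (centre at y = +35 mm) and two slotted brass screws in the batten. Origin: centre of its underside, z up, y along its length.
- screw_head (a point): Centre of the top of the head of the screw that stands proud (head 11 mm in diameter, its top 17.5 mm above the batten and 53.5 mm above the table), at y = +63 mm of the panel. The other screw, 56 mm from it, is driven home.
- masking_tape: Loose bystander: roll of masking tape, 101 mm across, 25 mm high. Origin: centre of underside.
- sanding_block: Loose bystander: brown sanding block, 126 x 97 x 24 mm. Origin: centre of underside.
- spring_clamp: Loose bystander: black spring clamp, 142 x 97 x 20 mm. Origin: centre of underside.
- chisel: Loose bystander: chisel with a wooden handle, 238 x 31 x 28 mm. Origin: centre of underside.
There are look-alikes about, which are no part of the job. What is shaped like the red_driver but green is not meant. Of the things that look like the rack, the larger one is meant.

How it is judged:
On the way:
1. the red screwdriver, held in the gripper, is drawn right out of its socket (contact force between the fingers and red_driver above 0.5 N and x of driver_tip in the frame of rack below -0.003 m and contact force between red_driver and rack below 0.1 N), for 0.1 s.
At the end, for the whole second after the job is handed in: Red screwdriver held in the fingers, blade down within 12 degrees of vertical, tip within 15 mm sideways of the proud screw and 8 to 45 mm above its head, under 30 mm/s, touching neither board nor rack; yellow screwdriver and the four bystanders within 30 mm of where they were (contact force between the fingers and red_driver above 0.5 N and angle between red_driver's own x axis and vertical above 2.93 rad and horizontal distance between driver_tip and screw_head below 0.015 m and z of driver_tip in the frame of screw_head between 0.008 and 0.045 m and contact force between red_driver and panel below 0.1 N and contact force between red_driver and rack below 0.1 N and linear speed of red_driver below 0.03 m/s and distance of each of yellow_driver, masking_tape, sanding_block, spring_clamp, chisel from where it was at the start of the episode below 0.03 m); the arm keeps its last pose, push and grip.
It fails at once if the board or its screws are knocked (over 5 N) by the screwdriver or the robot (contact force between any of red_driver, the arm, the fingers and panel above 5 N).
It fails at once if the yellow screwdriver is moved by more than 30 mm (distance of yellow_driver from where it was at the start of the episode above 0.03 m).
It fails at once if a bystander is moved by more than 30 mm (distance of any of masking_tape, sanding_block, spring_clamp, chisel from where it was at the start of the episode above 0.03 m).
It also fails if it takes over 56 s, if anything falls off the work surface, if the arm or the gripper's body presses on something with over 40 N, if the wrist force passes 120 N, or if a joint passes its speed limit or range.

## Working session

There is one attempt and no reset: what is moved stays moved. The work goes in short steps, Python scripts to look and compute and a shell command to move; the robot and the scene stay as the last step left them, time stands still between calls to the robot, and variables do not carry over. Pictures are saved under pics/ and viewed, and the job is handed in when it is done.

```bash
ls; mkdir -p pics; python3 - <<'E'
from bench import ctrl
import cv2
s=ctrl.get_state();print(s)
for n in ["scene","side","wrist"]:
    im=ctrl.get_image(n);cv2.imwrite(f"pics/{n}0.png",im[:,:,::-1])
    p=ctrl.camera_params(n);print(n,p)
E
```

```text
pics
{'time': 0.0, 'joint_positions': array([ 1.20008556,  0.32182742, -0.07012072,  1.45170351,  0.02262233,
        1.37085543, -0.05687516]), 'qd': array([-0.00081181,  0.00110426,  0.00019907,  0.00090016,  0.00017065,
       -0.00096983,  0.00116096]), 'joint_torque': array([ 2.22438493e-04, -4.91286206e+01, -4.03768821e-01, -3.12528920e+01,
       -6.38740626e-02,  4.37890913e-02,  1.86187690e-04]), 'position': array([ 0.24389957, -0.60226273,  0.4036443 ]), 'tool_rot': array([ 2.01086384,  0.39393641, -2.0118774 ]), 'ft_force': array([-0.3461861 ,  0.10938541,  0.37340867]), 'torque': array([-0.01067899, -0.03609629,  0.06034997]), 'grip_width': 0.9939113203929212}
scene {'K': array([[588.89766073,   0.        , 323.93500656],
       [  0.        , 588.89766073, 237.96780025],
       [  0.        ,   0.        ,   1.        ]]), 'world_to_cam': array([[-0.69389808, -0.71999152, -0.01084707,  0.37947108],
       [-0.36445072,  0.36415477, -0.85706883,  0.26214344],
       [ 0.6210323 , -0.59076519, -0.51508773,  1.29336092],
       [ 0.        ,  0.        ,  0.        ,  1.   
[... 258 characters left out ...]
  [-0.02267867,  0.40097912, -0.91580643,  0.10613659],
       [ 0.03356394, -0.91522027, -0.40155364,  1.55656436],
       [ 0.        ,  0.        ,  0.        ,  1.        ]])}
wrist {'K': array([[387.73050824,   0.        , 318.59635008],
       [  0.        , 387.73050824, 242.32599955],
       [  0.        ,   0.        ,   1.        ]]), 'hand_eye': array([[ 1.70029241e-03, -2.60211221e-01,  9.65550221e-01,
         1.95852290e-02],
       [ 9.99998547e-01,  3.20841711e-04, -1.67448911e-03,
        -1.67233487e-04],
       [ 1.25932071e-04,  9.65551665e-01,  2.60211389e-01,
        -7.18099150e-02],
       [ 0.00000000e+00,  0.00000000e+00,  0.00000000e+00,
         1.00000000e+00]])}
```

View pics/scene0.png

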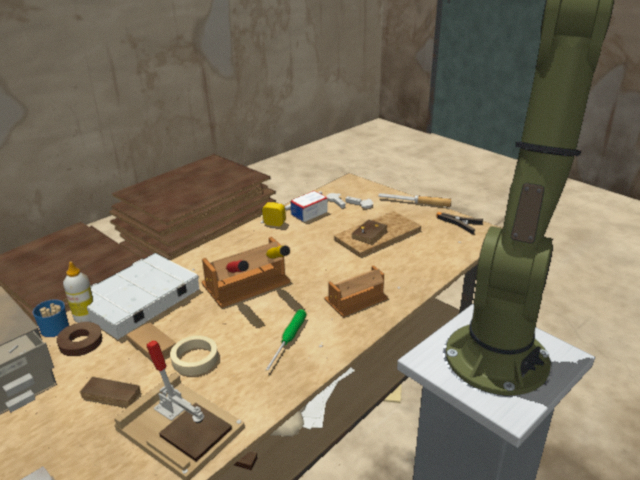

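View pics/side0.png

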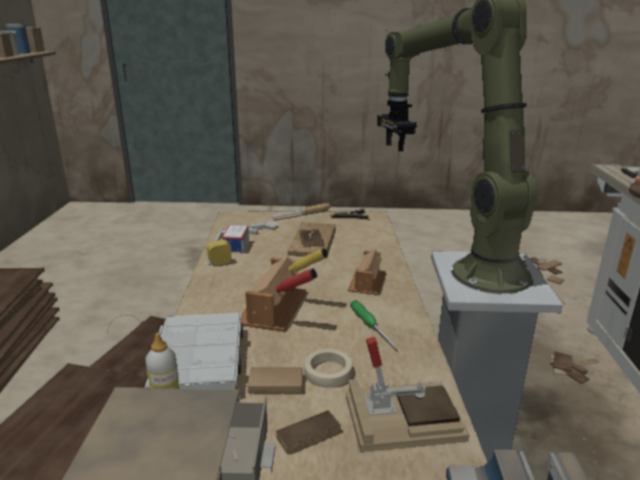

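View pics/wrist0.png

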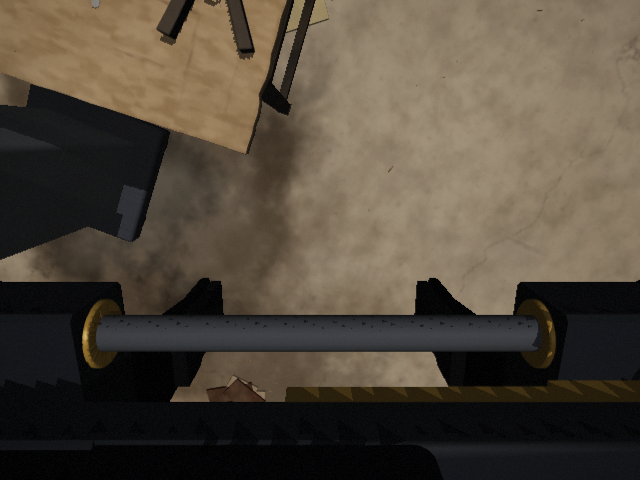

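Scene view: big rack at (245,272) with the red handle (237,266) and yellow (278,251), board at (378,232), small look-alike rack at (357,290), green driver at (290,335). In the side view, red is at (297,281) and the board at (312,235).

```bash
cat > h.py <<'E'
from bench import ctrl
import numpy as np, cv2
from scipy.spatial.transform import Rotation as R
P={n:(lambda p:p["K"]@p["world_to_cam"][:3])(ctrl.camera_params(n)) for n in ["scene","side"]}
def tri(a,b):
    X=cv2.triangulatePoints(P["scene"],P["side"],np.array(a,float).reshape(2,1),np.array(b,float).reshape(2,1))[:,0]
    return X[:3]/X[3]
def proj(n,X):
    q=P[n]@np.append(X,1);return q[:2]/q[2]
E
python3 - <<'E'
from h import *
for t in ["red_driver","driver_tip","driver_grip","rack","red_mouth","yellow_driver","panel","screw_head"]:
    r={n:ctrl.mark_of(n,t) for n in P}
    print(t)
    for n in P: print("  ",n,[(np.round(d["at"],1).tolist(),round(d["confidence"],2)) for d in r[n]][:4])
    for a in r["scene"][:2]:
        for b in r["side"][:2]:
            X=tri(a["at"],b["at"]); e=np.linalg.norm(proj("scene",X)-a["at"])+np.linalg.norm(proj("side",X)-b["at"])
            print("   ",X.round(4),round(e,2))
print(ctrl.get_state()["time"])
E
```

```text
red_driver
   scene [([283.2, 344.6], 0.92), ([232.4, 273.0], 0.58)]
   side [([285.5, 290.2], 0.71), ([371.8, 326.0], 0.63), ([282.6, 309.2], 0.29)]
    [ 0.5317  0.1825 -0.0711] 71.5
    [0.3573 0.3099 0.0084] 2.71
    [0.5672 0.2876 0.0896] 1.54
    [0.3908 0.4261 0.1694] 64.51
driver_tip
   scene [([268.4, 370.4], 0.88)]
   side [([393.0, 344.8], 0.6)]
    [0.3135 0.3885 0.0115] 2.25
driver_grip
   scene [([238.8, 266.0], 0.75), ([293.6, 327.8], 0.68)]
   side [([297.3, 280.5], 0.93), ([361.2, 309.2], 0.78)]
    [0.5398 0.2858 0.1191] 0.83
    [0.4095 0.3896 0.1727] 51.51
    [ 0.512   0.1559 -0.0374] 58.71
    [0.3798 0.2582 0.0184] 6.07
rack
   scene [([358.5, 304.7], 0.82), ([248.7, 287.4], 0.78)]
   side [([377.1, 282.5], 0.9), ([283.2, 305.3], 0.59)]
    [0.3332 0.0882 0.0113] 0.23
    [ 0.625  -0.2322 -0.2922] 14.68
    [0.3638 0.3868 0.1861] 11.35
    [0.5793 0.2357 0.0152] 2.24
red_mouth
   scene [([345.4, 289.2], 0.97), ([229.8, 266.0], 0.67)]
   side [([274.1, 286.6], 0.78), ([285.1, 291.4], 0.58)]
    [ 0.6459 -0.1889 -0.2051] 21.57
    [ 0.61   -0.1523 -0.1847] 12.86
    [0.5961 0.2742 0.0906] 1.94
    [0.5713 0.2917 0.0997] 6.4
yellow_driver
   scene [([271.3, 257.1], 0.78)]
   side [([294.6, 273.2], 0.82)]
    [0.5569 0.1745 0.0831] 2.57
panel
   scene [([378.3, 231.6], 0.79)]
   side [([313.9, 241.9], 0.55)]
    [ 0.5273 -0.2039  0.009 ] 4.81
screw_head
   scene []
   side []
0.95
```

```bash
python3 - <<'E'
import cv2
a=cv2.imread("pics/scene0.png")[170:330,180:480];cv2.imwrite("pics/sc_crop.png",cv2.resize(a,None,fx=2.6,fy=2.6,interpolation=cv2.INTER_CUBIC))
a=cv2.imread("pics/side0.png")[190:350,190:430];cv2.imwrite("pics/si_crop.png",cv2.resize(a,None,fx=3.3,fy=3.3,interpolation=cv2.INTER_CUBIC))
E
```

```text
(no output)
```

View pics/sc_crop.png

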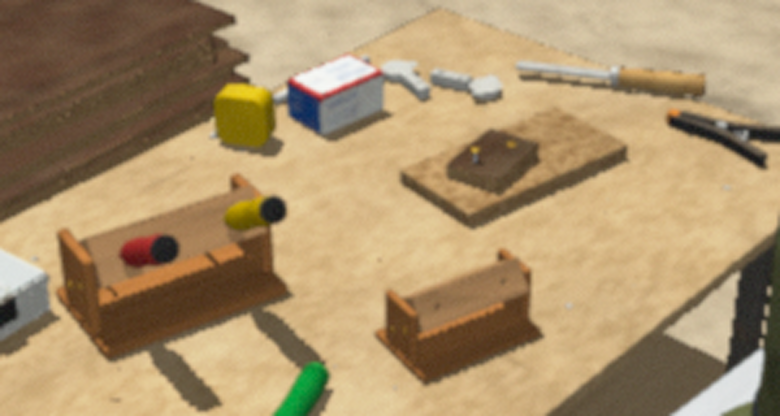

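View pics/si_crop.png

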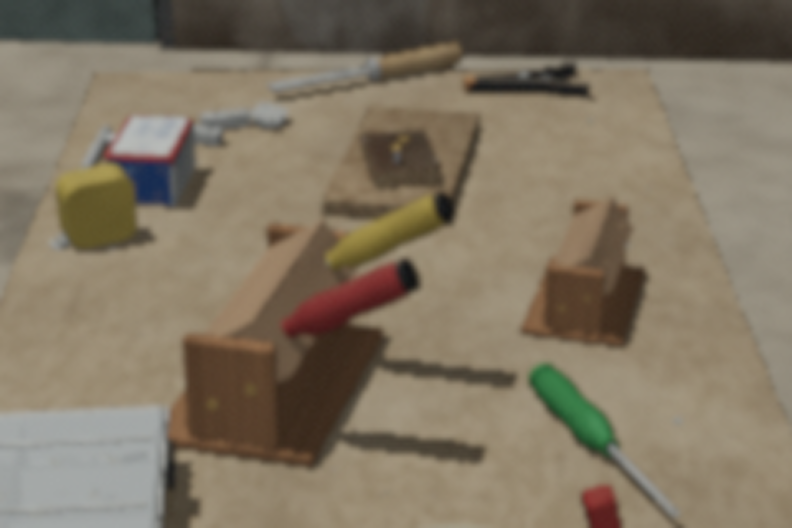

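```bash
python3 - <<'E'
from h import *
sc=(180+476/2.6,170+151/2.6); si=(190+403/3.3,190+141/3.3)
X=tri(sc,si);print("screw",X,proj("scene",X)-sc,proj("side",X)-si)
# butt / shoulder of red from crops
for nm,a,b in [("butt",(166,248),(408,274)),("shoulder",(122,250),(286,330)),("ybutt",(274,209),(444,208))]:
    A=(180+a[0]/2.6,170+a[1]/2.6);B=(190+b[0]/3.3,190+b[1]/3.3);print(nm,tri(A,B).round(4))
s=ctrl.get_state();print(R.from_rotvec(s["tool_rot"]).as_matrix().round(3))
for n in P:
    r=ctrl.regions_of(n,"screw_head");print(n,[(d["at"],d["confidence"]) for d in r])
E
```

```text
screw [ 0.52587902 -0.1346919   0.06021707] [-0.00385759 -0.75846765] [0.28076172 0.78807119]
butt [0.5001 0.2984 0.146 ]
shoulder [0.5901 0.2869 0.0939]
ybutt [0.4783 0.1913 0.1483]
[[-0.     0.375 -0.927]
 [-0.    -0.927 -0.375]
 [-1.    -0.     0.   ]]
scene []
side []
```

```bash
cat >> h.py <<'E'
def look(z,x):  # tool frame: x along fingers, z hint
    x=np.array(x,float);x/=np.linalg.norm(x);z=np.array(z,float);z-=x*(z@x);z/=np.linalg.norm(z)
    return np.column_stack([x,np.cross(z,x),z])
def cur():
    s=ctrl.get_state();return s["position"],R.from_rotvec(s["tool_rot"]).as_matrix(),s
def plan(p1,R1,n,g,p0=None,R0=None):
    """equal rows, straight shift + constant turn: prints n rows, rounded; returns the end"""
    if p0 is None: p0,R0,_=cur()
    rv=R.from_matrix(R0.T@R1).as_rotvec()
    p,Q=p0.copy(),R0.copy();k=0
    print("dist mm",np.linalg.norm(p1-p0)*1e3,"turn deg",np.degrees(np.linalg.norm(rv)))
    for i in range(n):
        d=np.round(Q.T@(p0+(p1-p0)*(i+1)/n-p)*1e3,1)
        w=np.round(R.from_matrix(Q.T@(R0@R.from_rotvec(rv*(i+1)/n).as_matrix())).as_rotvec(),3)
        print(",".join("%g"%v for v in [*d,*w,g]))
        p=p+Q@d/1e3;Q=Q@R.from_rotvec(w).as_matrix()
    print("end",p.round(4));return p,Q
def wray(pos,Rt,px):
    c=ctrl.camera_params("wrist");H=c["hand_eye"]
    d=Rt@H[:3,:3]@np.linalg.solve(c["K"],[px[0],px[1],1.]);o=pos+Rt@H[:3,3];return o,d
def onz(pos,Rt,px,z):
    o,d=wray(pos,Rt,px);return o+d*(z-o[2])/d[2]
def wproj(pos,Rt,X):
    c=ctrl.camera_params("wrist");H=c["hand_eye"]
    q=c["K"]@(H[:3,:3].T@(Rt.T@(np.array(X)-pos)-H[:3,3]));return q[:2]/q[2]
E
python3 - <<'E'
from h import *
plan(np.array([.47,-.13,.40]),look([-1,0,0],[0,0,-1]),10,87)
E
```

```text
dist mm 523.7687407763407 turn deg 22.05128542601859
0.5,-35.3,-38.7,0.038,0,-0,87
0.4,-36.8,-37.3,0.039,0,-0,87
0.5,-38.1,-35.9,0.038,0,-0,87
0.5,-39.5,-34.3,0.039,0,-0,87
0.5,-40.9,-32.8,0.038,0,-0,87
0.4,-42,-31.3,0.039,0,-0,87
0.5,-43.2,-29.6,0.038,0,-0,87
0.5,-44.3,-27.9,0.039,0,-0,87
0.5,-45.4,-26.1,0.038,0,-0,87
0.4,-46.4,-24.5,0.039,0,-0,87
end [ 0.47 -0.13  0.4 ]
```

```bash
python3 -m crank '[0,-35,-39,0.038,0,0,87, 0,-37,-37,0.039,0,0,87, 0,-38,-36,0.038,0,0,87, 0,-39.5,-34,0.039,0,0,87, 0,-41,-33,0.038,0,0,87]'; python3 -m crank '[0,-42,-31,0.039,0,0,87, 0,-43,-30,0.038,0,0,87, 0,-44,-28,0.039,0,0,87, 0,-45.5,-26,0.038,0,0,87, 0,-46.5,-24.5,0.039,0,0,87]'
python3 - <<'E'
from h import *
p,Q,s=cur();print(p,s["time"],s["qd"].round(3))
im=ctrl.get_image("wrist");cv2.imwrite("pics/wrist1.png",im[:,:,::-1])
r=ctrl.mark_of("wrist","screw_head");print([(d["at"],d["confidence"]) for d in r])
for d in r:print(onz(p,Q,d["at"],.0535))
print(wproj(p,Q,[.526,-.135,.0535]))
E
```

```text
time: 1.68
position: [0.3575, -0.3646, 0.405]
tool_rot: [2.121, 0.203, -2.12]
ft_force: [0.5, -0.7, 0.6]
grip_width: 0.999
time: 2.3
position: [0.4707, -0.1287, 0.4051]
tool_rot: [-2.222, 0.003, 2.22]
ft_force: [0.9, -1.0, 0.0]
grip_width: 0.999
[ 0.47068489 -0.12872227  0.40511727] 2.3 [-0.426  0.145 -0.458 -0.13   0.057 -0.007 -1.203]
[([340.7, 140.5], 0.46)]
[ 0.54030576 -0.1464705   0.0535    ]
[326.78994293 158.17558061]
```

View pics/wrist1.png

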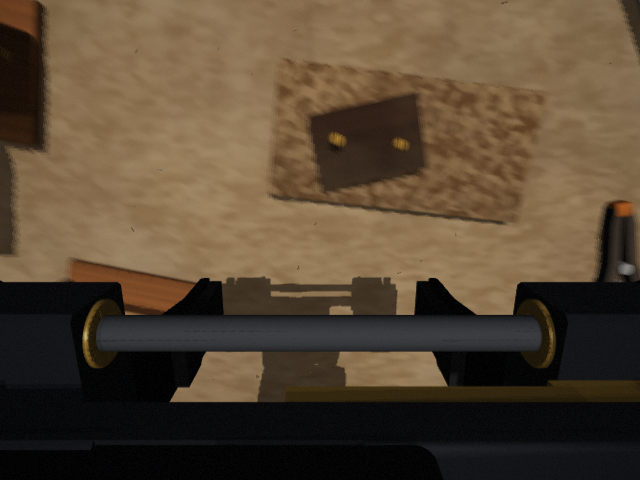

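The wrist picture shows the board, with the proud screw at (337,139) and the flush one at (401,143). The arm was still moving, so I'll take it again at rest.

```bash
python3 -m crank '[0,0,0,0,0,0,87, 0,0,0,0,0,0,87, 0,0,0,0,0,0,87, 0,0,0,0,0,0,87, 0,0,0,0,0,0,87]'
python3 - <<'E'
from h import *
p,Q,s=cur();print(p,s["time"],s["qd"].round(3),s["joint_positions"].round(3))
im=ctrl.get_image("wrist");cv2.imwrite("pics/wrist2.png",im[:,:,::-1])
cv2.imwrite("pics/wrist2c.png",cv2.resize(im[60:260,220:500,::-1],None,fx=2.8,fy=2.8,interpolation=cv2.INTER_CUBIC))
r=ctrl.mark_of("wrist","screw_head");print([(d["at"],d["confidence"]) for d in r])
for d in r:print(onz(p,Q,d["at"],.0535))
E
```

```text
time: 3.02
position: [0.4701, -0.1307, 0.4048]
tool_rot: [-2.221, 0.001, 2.221]
ft_force: [-0.6, 0.5, 0.3]
grip_width: 1.001
[ 0.47014634 -0.13068366  0.40475251] 3.025 [-0.003 -0.001 -0.002 -0.     0.001  0.001 -0.001] [ 0.707 -0.007 -0.484  1.825 -0.003  1.323 -1.348]
[([337.2, 142.3], 0.5)]
[ 0.53803581 -0.14520051  0.0535    ]
```

View pics/wrist2c.png

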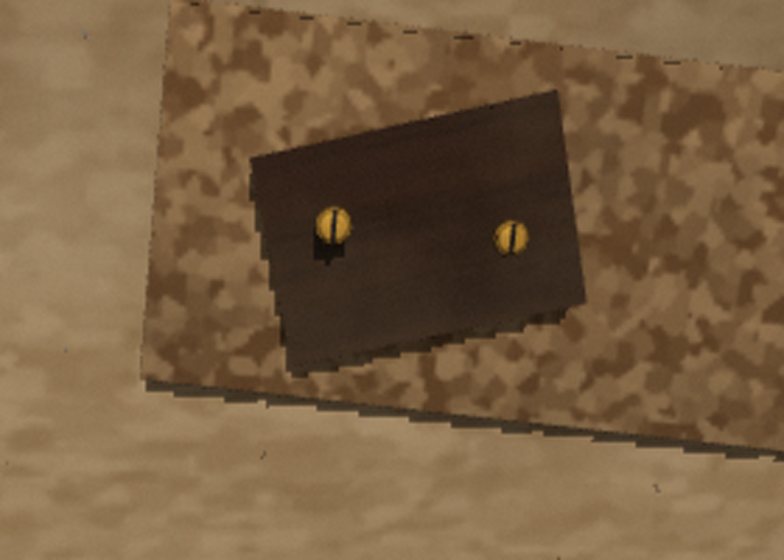

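```bash
python3 - <<'E'
from h import *
p=np.array([ 0.47014634,-0.13068366,0.40475251]);Q=R.from_rotvec([-2.221,.001,2.221]).as_matrix()
X=onz(p,Q,(339.3,140),.0535);print(X)
for n in P: 
    q=proj(n,X);print(n,q)
a,b=proj("scene",X),proj("side",X)
print("crop",(a-[180,170])*2.6,(b-[190,190])*3.3)
# flush screw: top height ~ .036+~.002
Y=onz(p,Q,(220+512/2.8,60+238/2.8),.038);print(Y,np.linalg.norm(Y-X))
# panel corners top z=.018
for c in [(172,0),(142,380)]: print(onz(p,Q,(220+c[0]/2.8,60+c[1]/2.8),.018))
E
```

```text
[ 0.53987526 -0.14688623  0.0535    ]
scene [362.32443142 226.12013348]
side [308.19990776 233.85329654]
crop [474.04352169 145.91234706] [390.05969561 144.71587859]
[ 0.53552997 -0.20289517  0.038     ] 0.05827635173469782
[ 0.60705008 -0.09741923  0.018     ]
[ 0.48853858 -0.08415137  0.018     ]
```

```bash
python3 - <<'E'
from h import *
print(proj("side",[ 0.5355,-.2029,.038]),proj("scene",[ 0.5355,-.2029,.038]))
a=cv2.imread("pics/side0.png")[218:258,285:345];cv2.imwrite("pics/si_c2.png",cv2.resize(a,None,fx=12,fy=12,interpolation=cv2.INTER_NEAREST))
E
```

```text
[310.5766825  231.50943807] [376.3228352  224.50074669]
```

View pics/si_c2.png

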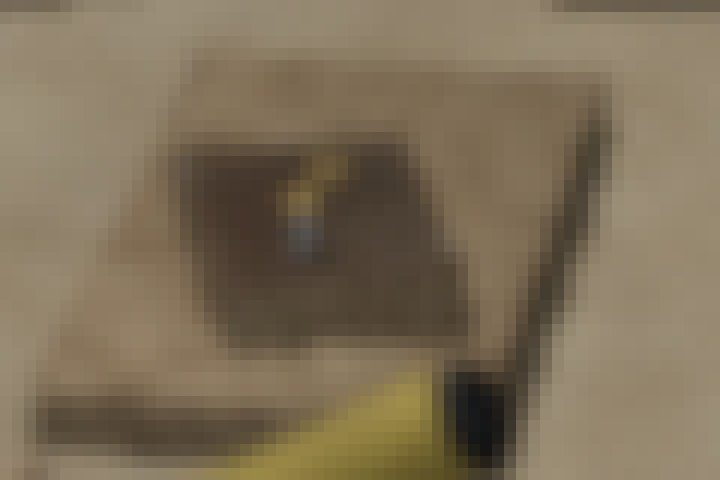

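```bash
python3 -m crank '[-2,-44,3,0,0,0,87, -2,-44,3,0,0,0,87, -2,-44,3,0,0,0,87, -2,-44,3,0,0,0,87, -2,-44,3,0,0,0,87]'; python3 -m crank '[-2,-45,3,0,0,0,87, -2,-45,3,0,0,0,87, -2,-45,3,0,0,0,87, -2,-45,3,0,0,0,87, 0,0,0,0,0,0,87]';python3 -m crank '[0,0,0,0,0,0,87, 0,0,0,0,0,0,87, 0,0,0,0,0,0,87, 0,0,0,0,0,0,87, 0,0,0,0,0,0,87]'
python3 - <<'E'
from h import *
p,Q,s=cur();print(p,s["time"],abs(s["qd"]).max(),s["joint_positions"].round(3))
np.savez("w3.npz",p=p,Q=Q)
im=ctrl.get_image("wrist");cv2.imwrite("pics/wrist3.png",im[:,:,::-1])
for t in ["driver_grip","red_mouth","rack","yellow_driver","red_driver"]:
    r=ctrl.mark_of("wrist",t);print(t,[(d["at"],d["confidence"]) for d in r])
E
```

```text
time: 3.75
position: [0.455, 0.0911, 0.415]
tool_rot: [2.222, -0.001, -2.221]
ft_force: [0.5, -0.8, 0.4]
grip_width: 0.995
time: 4.38
position: [0.4418, 0.2735, 0.4231]
tool_rot: [2.219, 0.011, -2.22]
ft_force: [-0.9, -0.3, -0.3]
grip_width: 0.999
time: 5.0
position: [0.4434, 0.2694, 0.4227]
tool_rot: [-2.221, 0.001, 2.221]
ft_force: [0.3, -0.4, -0.4]
grip_width: 0.999
[0.44341521 0.2693982  0.42274865] 5.0 0.003858272144090699 [ 0.298  0.098 -0.94   1.72   0.081  1.365 -2.228]
driver_grip [([340.0, 267.9], 0.96), ([286.6, 95.2], 0.85)]
red_mouth [([490.0, 313.3], 0.67)]
rack [([366.8, 64.5], 0.93)]
yellow_driver [([450.3, 75.4], 0.86)]
red_driver [([292.5, 284.0], 0.93), ([300.8, 52.0], 0.59)]
```

View pics/wrist3.png

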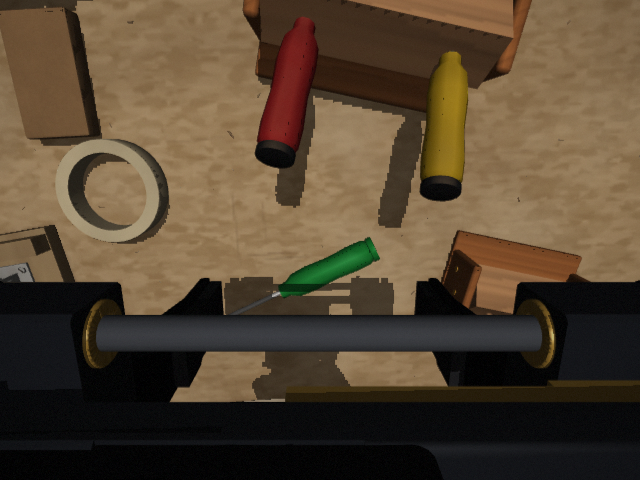

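Wrist view: red handle from the black butt (276,154) to the shoulder (304,20), yellow at (445,125), green lookalike (335,268). I'll fit the red handle's axis from colour masks in the three views.

```bash
cat > axis.py <<'E'
from h import *
from scipy.optimize import least_squares
w=np.load("w3.npz");p,Q=w["p"],w["Q"]
pr={"wrist":lambda X:wproj(p,Q,X),"scene":lambda X:proj("scene",X),"side":lambda X:proj("side",X)}
seed={"wrist":(290,90,"pics/wrist3.png"),"scene":(236,267,"pics/scene0.png"),"side":(297,281,"pics/side0.png")}
L={}
for n,(u,v,f) in seed.items():
    im=cv2.cvtColor(cv2.imread(f),cv2.COLOR_BGR2HSV)
    m=(((im[...,0]<6)|(im[...,0]>172))&(im[...,1]>150)&(im[...,2]>50)).astype(np.uint8)
    k,lab=cv2.connectedComponents(m);l=lab[v,u]
    if l==0: print("no seed",n);continue
    pts=np.argwhere(lab==l)[:,::-1].astype(np.float32)
    ln=cv2.fitLine(pts,cv2.DIST_L2,0,.01,.01).ravel();t=(pts-ln[2:])@ln[:2]
    print(n,len(pts),"dir",ln[:2],"ends",ln[2:]+ln[:2]*t.min(),ln[2:]+ln[:2]*t.max());L[n]=ln
grip={"wrist":(286.6,95.2),"scene":(238.8,266.0),"side":(297.3,280.5)}
def dirv(a): # yaw, dip
    return np.array([np.cos(a[1])*np.cos(a[0]),np.cos(a[1])*np.sin(a[0]),-np.sin(a[1])])
def res(x):
    r=[];g=x[:3];d=dirv(x[3:])
    for n,ln in L.items():
        nv=np.array([-ln[1],ln[0]])
        for s in (-.03,0,.05):
            if n=="scene" and s: continue
            r.append((pr[n](g+s*d)-ln[2:])@nv)
    for n in grip: r+=list(.5*(pr[n](g)-grip[n]))
    return r
s=least_squares(res,[.54,.286,.119,-.1,.6])
print("grip",s.x[:3].round(4),"yaw,dip deg",np.degrees(s.x[3:]),"\nres",np.round(s.fun,2))
g,d=s.x[:3],dirv(s.x[3:])
for nm,k in (("butt",-.041),("shoulder",.064),("tip",.1545)): print(nm,(g+k*d).round(4),[(n,pr[n](g+k*d).round(0).tolist()) for n in pr])
E
python3 axis.py
```

```text
wrist 4467 dir [ 0.22577763 -0.97417885] ends [275.77    145.11841] [305.43936  17.10183]
scene 110 dir [ 0.93260735 -0.36089274] ends [226.92632 268.8096 ] [240.05597 263.7288 ]
side 268 dir [ 0.9127926 -0.4084233] ends [276.83716 289.63608] [310.01212 274.79218]
grip [0.5427 0.2917 0.1204] yaw,dip deg [-11.44151811  32.04862199] 
res [-0.02 -0.02 -0.02  1.03 -0.49 -0.42 -0.3   0.27  0.4  -1.4   0.2  -0.79
  0.11]
butt [0.5086 0.2986 0.1421] [('wrist', [275.0, 148.0]), ('scene', [242.0, 266.0]), ('side', [310.0, 274.0])]
shoulder [0.5959 0.281  0.0864] [('wrist', [304.0, 24.0]), ('scene', [228.0, 268.0]), ('side', [274.0, 290.0])]
tip [0.671  0.2658 0.0384] [('wrist', [324.0, -63.0]), ('scene', [217.0, 269.0]), ('side', [245.0, 304.0])]
```

```bash
cat > grasp.py <<'E'
from h import *
g=np.array([.5427,.2917,.1204]);yaw,dip=np.radians([-11.4,32.0]);al,phi=np.radians([25,-20])
def geo(dip_):
    h=np.array([np.cos(yaw),np.sin(yaw),0]);up=np.array([0,0,1.]);return h*np.cos(dip_)-up*np.sin(dip_), h*np.sin(dip_)+up*np.cos(dip_)
d=geo(dip)[0]; x0,z0=geo(dip+al)
Rg=R.from_rotvec(d*phi).as_matrix()@look(z0,x0)
pg=g-.164*Rg[:,0]
ps=pg-.09*Rg[:,0]
dp=geo(np.radians(33.5))[0]; pr_=pg-.12*dp
E
python3 - <<'E'
from grasp import *
print(Rg.round(3));print("grasp",pg,"standoff",ps,"retract",pr_, "r",np.hypot(*pr_[:2]))
# yellow handle clearance: yellow axis parallel, 110 mm to rack -y ; butt ~ 120-125 from mouth; gripper body box z+-37.5,y+-95,x<113 (tool)
lat=np.array([np.sin(yaw),-np.cos(yaw),0]); m=g+.064*d+.11*lat
print("yellow butt est",m-.125*d)
best=9
for s in np.linspace(0,.13,60):
  for k in (0,.03,.06,.09):
    q=Rg.T@(m-s*d-(pg-k*Rg[:,0]))
    dx=max(0,q[0]-.113);dy=max(0,abs(q[1])-.095);dz=max(0,abs(q[2])-.0375)
    best=min(best,np.sqrt(dx*dx+dy*dy+dz*dz))
print("axis-body distance",best)
p,Q,s=cur()
A=Q@R.from_rotvec([-np.pi/2,0,0]).as_matrix();pa=p+[-.02,.02,.03]
e=plan(pa,A,10,87)
e=plan(ps,Rg,15,87,*e)
E
```

```text
[[ 0.519  0.008  0.855]
 [-0.252  0.957  0.144]
 [-0.817 -0.29   0.498]]
grasp [0.45765561 0.33303025 0.25439724] standoff [0.41098491 0.35571149 0.32793232] retract [0.3595635  0.35280909 0.32062968] r 0.5037461332925592
yellow butt est [0.47024735 0.19409517 0.15272508]
axis-body distance 0.026546494426686214
dist mm 41.23105625617664 turn deg 89.99999999999999
-3,-2,2,-0.157,0,-0,87
-3,-2.3,1.7,-0.157,0,-0,87
-3,-2.5,1.3,-0.157,0,-0,87
-3,-2.7,0.8,-0.157,0,-0,87
-3,-2.8,0.5,-0.157,0,-0,87
-3,-2.8,-0,-0.157,0,-0,87
-3,-2.8,-0.5,-0.158,0,-0,87
-3,-2.7,-0.8,-0.157,0,-0,87
-3,-2.5,-1.3,-0.157,0,-0,87
-3,-2.3,-1.7,-0.157,0,-0,87
end [0.4233 0.2897 0.4527]
dist mm 141.68472959992368 turn deg 99.16380334837459
8.3,-0.8,-4.4,-0.106,-0.044,0.013,87
8.1,-0.5,-4.8,-0.106,-0.044,0.014,87
7.9,0,-5.2,-0.106,-0.044,0.013,87
7.6,0.5,-5.6,-0.106,-0.043,0.014,87
7.5,0.9,-5.7,-0.105,-0.044,0.013,87
7.1,1.5,-6,-0.106,-0.044,0.013,87
7,2,-6.1,-0.106,-0.044,0.014,87
6.6,2.6,-6.2,-0.106,-0.044,0.013,87
6.5,3.1,-6.1,-0.106,-0.043,0.013,87
6.2,3.7,-6.1,-0.106,-0.044,0.014,87
6.1,4.3,-5.9,-0.106,-0.044,0.013,87
5.8,4.7,-5.6,-0.106,-0.044,0.013,87
5.7,5.3,-5.4,-0.106,-0.044,0.014,87
5.5,5.8,-5.1,-0.105,-0.044,0.013,87
5.3,6.2,-4.6,-0.106,-0.044,0.013,87
end [0.411  0.3557 0.328 ]
```

```bash
python3 -m crank '[-3,-2,2,-0.157,0,0,87, -3,-2,2,-0.157,0,0,87, -3,-2.5,1,-0.157,0,0,87, -3,-3,1,-0.157,0,0,87, -3,-3,0.5,-0.157,0,0,87]'; python3 -m crank '[-3,-3,0,-0.157,0,0,87, -3,-3,-0.5,-0.157,0,0,87, -3,-3,-1,-0.157,0,0,87, -3,-2.5,-1,-0.157,0,0,87, -3,-2,-2,-0.157,0,0,87]'
python3 - <<'E'
from grasp import *
p,Q,s=cur();print(p,s["time"],s["joint_positions"].round(3))
plan(ps,Rg,15,87)
E
```

```text
time: 5.92
position: [0.4328, 0.2799, 0.4378]
tool_rot: [1.757, 0.733, -1.757]
ft_force: [-0.3, 0.9, -1.2]
grip_width: 1.001
time: 6.55
position: [0.4226, 0.2904, 0.4528]
tool_rot: [1.206, 1.211, -1.206]
ft_force: [0.4, 0.2, -0.8]
grip_width: 0.999
[0.42258256 0.29044444 0.45284772] 6.55 [ 0.377  0.076 -1.068  1.683  0.067  1.422 -0.694]
dist mm 141.41482594822813 turn deg 98.93627547854628
8.3,-0.8,-4.4,-0.106,-0.044,0.013,87
8.1,-0.3,-4.7,-0.105,-0.044,0.014,87
7.9,-0,-5.2,-0.106,-0.043,0.013,87
7.7,0.5,-5.4,-0.105,-0.044,0.013,87
7.4,1,-5.8,-0.106,-0.044,0.013,87
7.2,1.5,-5.9,-0.106,-0.044,0.013,87
7,2,-6,-0.105,-0.044,0.014,87
6.7,2.6,-6.1,-0.106,-0.044,0.013,87
6.5,3.1,-6.1,-0.106,-0.044,0.013,87
6.3,3.7,-5.9,-0.105,-0.043,0.014,87
6.1,4.3,-5.9,-0.106,-0.044,0.013,87
5.8,4.7,-5.6,-0.105,-0.044,0.013,87
5.7,5.3,-5.3,-0.106,-0.044,0.013,87
5.6,5.7,-5.1,-0.106,-0.044,0.014,87
5.4,6.2,-4.6,-0.105,-0.043,0.013,87
end [0.411  0.3557 0.3279]
```

```bash
python3 -m crank '[8,-1,-4.5,-0.106,-0.044,0.013,87, 8,-0.5,-4.5,-0.106,-0.044,0.014,87, 8,0,-5,-0.106,-0.044,0.013,87, 7.5,0.5,-5.5,-0.105,-0.044,0.013,87, 7.5,1,-6,-0.106,-0.044,0.013,87]'; python3 -m crank '[7,1.5,-6,-0.106,-0.044,0.013,87, 7,2,-6,-0.106,-0.044,0.014,87, 6.5,2.5,-6,-0.106,-0.044,0.013,87, 6.5,3,-6,-0.106,-0.044,0.013,87, 6.5,3.5,-6,-0.105,-0.044,0.014,87]'
python3 - <<'E'
from grasp import *
p,Q,s=cur();print(p,s["time"],s["joint_positions"].round(3))
plan(ps,Rg,5,87)
E
```

```text
time: 7.18
position: [0.4185, 0.3123, 0.4112]
tool_rot: [0.695, 1.21, -0.867]
ft_force: [-0.5, 0.8, 0.2]
grip_width: 0.998
time: 7.8
position: [0.4145, 0.3337, 0.3697]
tool_rot: [0.204, 1.143, -0.516]
ft_force: [-0.6, -0.1, 0.9]
grip_width: 1.001
[0.4144581  0.33370184 0.36974073] 7.8 [ 0.161  0.252 -1.163  1.799  0.678  1.378 -0.102]
dist mm 47.37542733581738 turn deg 32.916839876441664
6.1,4.3,-5.8,-0.105,-0.044,0.014,87
5.9,4.9,-5.6,-0.106,-0.043,0.013,87
5.7,5.3,-5.3,-0.105,-0.044,0.014,87
5.6,5.9,-5,-0.106,-0.043,0.013,87
5.5,6.2,-4.6,-0.105,-0.044,0.014,87
end [0.411  0.3557 0.3279]
```

```bash
python3 -m crank '[6,4.5,-6,-0.105,-0.044,0.014,87, 6,5,-5.5,-0.106,-0.043,0.013,87, 5.5,5.5,-5.5,-0.105,-0.044,0.014,87, 5.5,6,-5,-0.106,-0.043,0.013,87, 5.5,6,-4.5,-0.105,-0.044,0.014,87]'; python3 -m crank '[0,0,0,0,0,0,87, 0,0,0,0,0,0,87, 0,0,0,0,0,0,87, 0,0,0,0,0,0,87, 0,0,0,0,0,0,87]'
python3 - <<'E'
from grasp import *
p,Q,s=cur();print(p,s["time"],s["joint_positions"].round(3))
plan(pg,Rg,5,87)
im=ctrl.get_image("wrist");cv2.imwrite("pics/wrist4.png",im[:,:,::-1])
for k in (-.041,0,.064): print(wproj(p,Q,g+k*d))
im=ctrl.get_image("side");cv2.imwrite("pics/side4.png",im[:,:,::-1])
im=ctrl.get_image("scene");cv2.imwrite("pics/scene4.png",im[:,:,::-1])
E
```

```text
time: 8.43
position: [0.4109, 0.3563, 0.328]
tool_rot: [-0.264, 1.017, -0.158]
ft_force: [-0.1, -0.1, -0.3]
grip_width: 0.999
time: 9.05
position: [0.411, 0.356, 0.3285]
tool_rot: [-0.26, 1.017, -0.161]
ft_force: [0.4, 0.0, -0.2]
grip_width: 0.997
[0.41104854 0.35602465 0.32850696] 9.05 [ 0.093  0.306 -1.184  1.897  0.954  1.276  0.2  ]
dist mm 90.51635666829152 turn deg 0.2530594494423837
18.1,-0,-0.1,-0.001,-0,0,87
18.1,-0,-0,-0.001,-0,0,87
18.1,-0,-0.1,-0.001,-0.001,0,87
18.1,-0,-0,-0,0,0.001,87
18.1,-0.1,-0.1,-0.001,-0,-0,87
end [0.4577 0.333  0.2544]
[317.54969691 241.58867973]
[317.82581971 252.97211884]
[318.11205323 264.77238194]
```

View pics/wrist4.png

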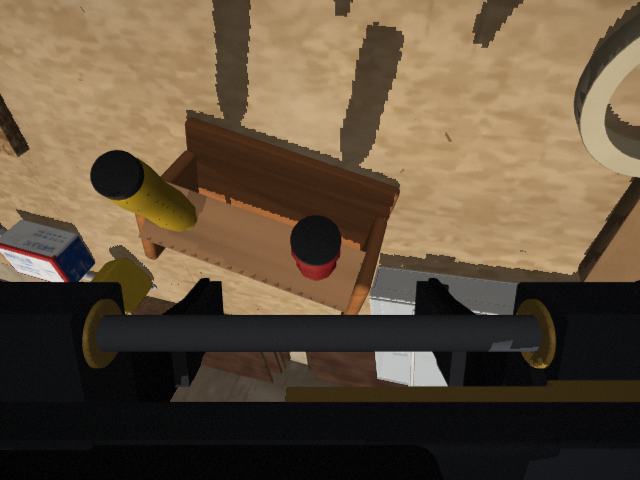

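View pics/side4.png

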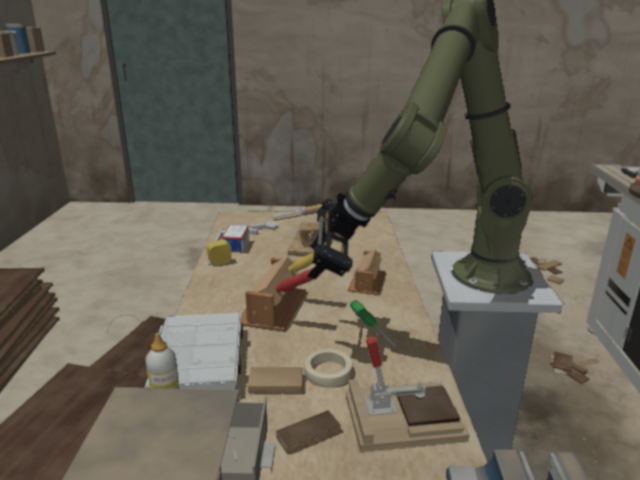

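View pics/scene4.png

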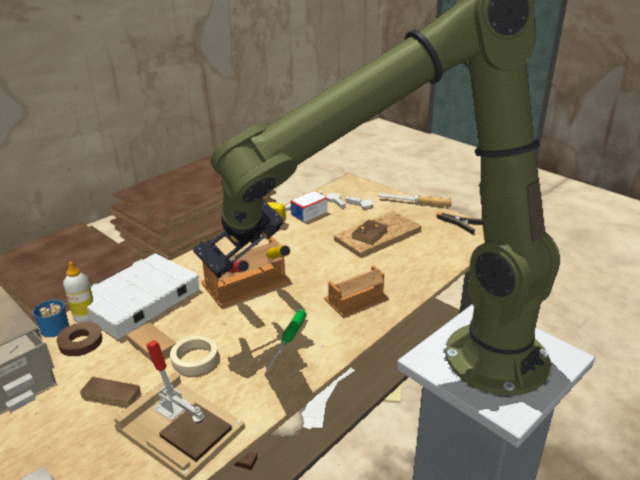

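The camera looks down the handle's axis: the butt is at (317,242), against a prediction of (317.5,241.6). The fit holds, so I'll go in.

```bash
python3 -m crank '[18,0,0,0,0,0,87, 18,0,0,0,0,0,87, 18,0,0,0,0,0,87, 18,0,0,0,0,0,87, 18,0,0,0,0,0,87]'; python3 -m crank '[0,0,0,0,0,0,87, 0,0,0,0,0,0,87, 0,0,0,0,0,0,40, 0,0,0,0,0,0,15, 0,0,0,0,0,0,15]' 30;  python3 -m crank '[0,0,0,0,0,0,15, 0,0,0,0,0,0,15, 0,0,0,0,0,0,15, 0,0,0,0,0,0,15, 0,0,0,0,0,0,15]'
python3 - <<'E'
from grasp import *
p,Q,s=cur();print(p,pg,s["time"],s["joint_positions"].round(3),s["ft_force"],s["torque"],s["grip_width"]*87)
im=ctrl.get_image("wrist");cv2.imwrite("pics/wrist5.png",im[:,:,::-1])
print("retract",Q.T@(-.12*dp)*1e3)
E
```

```text
time: 9.82
position: [0.4582, 0.3328, 0.2534]
tool_rot: [-0.261, 1.018, -0.161]
ft_force: [-0.3, 0.0, -0.3]
grip_width: 0.999
time: 10.45
position: [0.4575, 0.3334, 0.2551]
tool_rot: [-0.261, 1.017, -0.161]
ft_force: [0.9, 0.8, -1.1]
grip_width: 0.743
time: 11.08
position: [0.4577, 0.3328, 0.255]
tool_rot: [-0.262, 1.017, -0.163]
ft_force: [-2.7, -2.9, 4.1]
grip_width: 0.313
[0.45767014 0.33279436 0.25500119] [0.45765561 0.33303025 0.25439724] 11.075 [ 0.059  0.439 -1.072  1.932  1.115  1.194  0.126] [-2.68267261 -2.88611006  4.09246136] [-0.32042657  0.36310506 -0.47301307] 27.26553038817926
retract [-109.91902926   -1.57321938  -48.11789674]
```

View pics/wrist5.png

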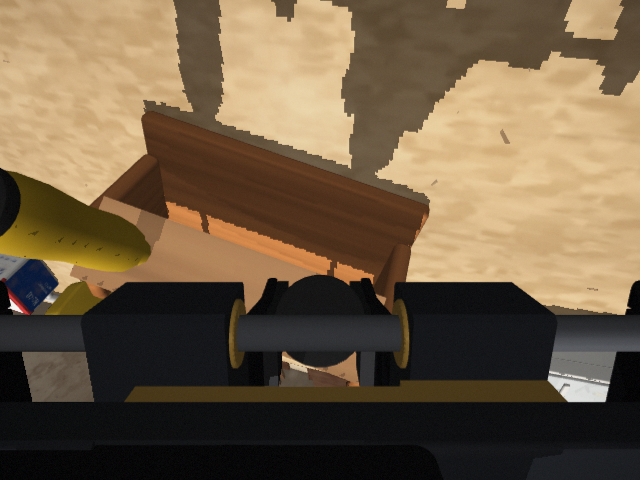

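The handle is gripped at 27 mm, with the butt at (320,320) between the pads. Next I draw it out along the axis.

```bash
python3 -m crank '[-7,0,-3,0,0,0,15, -9,0,-4,0,0,0,15, -11,0,-5,0,0,0,15, -11,0,-5,0,0,0,15, -11,0,-5,0,0,0,15]' 40; python3 -m crank '[-11,0,-5,0,0,0,15, -11,0,-4.5,0,0,0,15, -11,0,-5,0,0,0,15, -11,0,-4.5,0,0,0,15, -11,0,-5,0,0,0,15]';python3 -m crank '[-11,0,-5,0,0,0,15, -11,0,-5,0,0,0,15, -5,0,-2,0,0,0,15, 0,0,0,0,0,0,15, 0,0,0,0,0,0,15]'
python3 - <<'E'
from grasp import *
p,Q,s=cur();print(p,"moved",(p-pg)@dp,s["time"],s["joint_positions"].round(3),s["ft_force"],s["grip_width"]*87)
for n in ["wrist","side","scene"]:
    im=ctrl.get_image(n);cv2.imwrite(f"pics/{n}6.png",im[:,:,::-1])
    if n!="wrist": print(n,[(x["at"],x["confidence"]) for x in ctrl.mark_of(n,"driver_tip")])
t=p+Q@[.164,0,0]+.1545*d;print(t,proj("side",t),proj("scene",t))
E
```

```text
time: 11.75
position: [0.4122, 0.3429, 0.2844]
tool_rot: [-0.261, 1.017, -0.161]
ft_force: [1.8, -1.8, -0.9]
grip_width: 0.314
time: 12.38
position: [0.3633, 0.3539, 0.3174]
tool_rot: [-0.261, 1.017, -0.159]
ft_force: [0.2, 0.5, -1.4]
grip_width: 0.312
time: 13.0
position: [0.3404, 0.358, 0.3328]
tool_rot: [-0.261, 1.018, -0.162]
ft_force: [0.2, 0.1, -0.9]
grip_width: 0.309
[0.340434   0.35799678 0.33277712] moved -0.1431967795902109 13.0 [ 0.123  0.175 -1.273  1.976  0.829  1.269  0.169] [ 0.20954917  0.11805692 -0.88399799] 26.910994552867464
side [([392.4, 347.4], 0.7), ([291.3, 280.2], 0.53)]
scene []
[0.55371546 0.2905375  0.11685121] [291.13804459 281.68799949] [233.76007586 265.6201583 ]
```

View pics/side6.png

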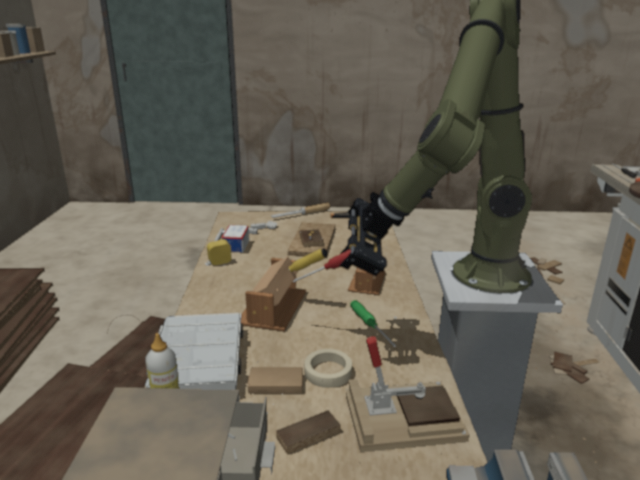

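View pics/wrist6.png

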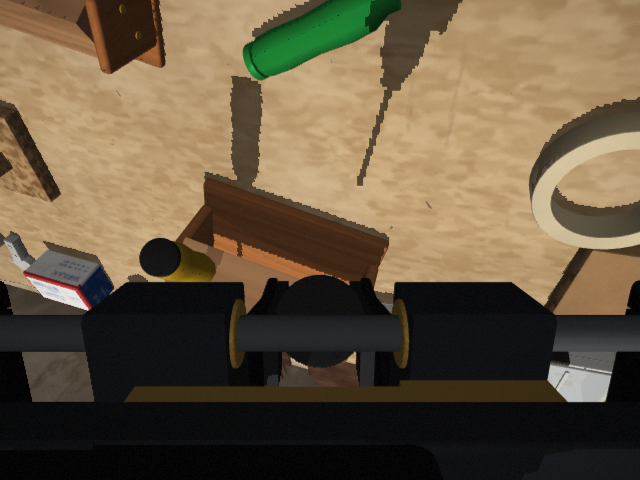

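```bash
cat >> grasp.py <<'E'
dt=np.array([np.cos(al),0,np.sin(al)])   # driver axis in the tool frame
G=np.array([.164,0,0])
def final(wdeg,dipdeg=90.):
    """tool orientation with driver dipped dipdeg, horizontal heading/ z-side wdeg"""
    c,s=np.cos(np.radians(wdeg)),np.sin(np.radians(wdeg));h=np.array([c,s,0]);up=np.array([0,0,1.])
    a=np.radians(dipdeg)+al
    return look(h*np.sin(a)+up*np.cos(a), h*np.cos(a)-up*np.sin(a))
def plan2(g1,R1,n,gr=15):
    p0,R0,_=cur();g0=p0+R0@G;rv=R.from_matrix(R0.T@R1).as_rotvec();p,Q=p0.copy(),R0.copy()
    print("dist",np.linalg.norm(g1-g0),"turn",np.degrees(np.linalg.norm(rv)))
    for i in range(n):
        Qn=R0@R.from_rotvec(rv*(i+1)/n).as_matrix();pn=g0+(g1-g0)*(i+1)/n-Qn@G
        dd=np.round(Q.T@(pn-p)*1e3,1);w=np.round(R.from_matrix(Q.T@Qn).as_rotvec(),3)
        print(",".join("%g"%v for v in [*dd,*w,gr]))
        p=p+Q@dd/1e3;Q=Q@R.from_rotvec(w).as_matrix()
    print("end tip",(p+Q@(G+.1545*dt)).round(4),"d",(Q@dt).round(3),"tcp",p.round(3))
E
python3 - <<'E'
from grasp import *
p,Q,s=cur();print("grip",p+Q@G,"dt",Q.T@d)
plan2(np.array([.44,.29,.36]),final(-20,60),10)
E
```

```text
grip [0.42510343 0.31665062 0.19865407] dt [0.9055848  0.00237778 0.4241586 ]
dist 0.16420922918445569 turn 38.51279720840873
-11.5,-10.2,17.1,0.041,0.05,0.017,15
-12.1,-9.6,16.8,0.042,0.05,0.018,15
-12.6,-9.1,16.4,0.041,0.05,0.017,15
-13.1,-8.5,16,0.041,0.051,0.017,15
-13.6,-8,15.5,0.041,0.05,0.018,15
-14,-7.4,15,0.042,0.05,0.017,15
-14.4,-6.9,14.5,0.041,0.05,0.017,15
-14.8,-6.4,13.9,0.041,0.05,0.018,15
-15.1,-5.9,13.2,0.041,0.05,0.017,15
-15.4,-5.5,12.6,0.042,0.051,0.017,15
end tip [0.5124 0.2635 0.2261] d [ 0.469 -0.171 -0.866] tcp [0.427 0.295 0.523]
```

```bash
python3 -m crank '[-11.5,-10,17,0.041,0.05,0.017,15, -12,-9.5,17,0.042,0.05,0.018,15, -12.5,-9,16.5,0.041,0.05,0.017,15, -13,-8.5,16,0.041,0.051,0.017,15, -13.5,-8,15.5,0.041,0.05,0.018,15]'; python3 -m crank '[-14,-7.5,15,0.042,0.05,0.017,15, -14.5,-7,14.5,0.041,0.05,0.017,15, -15,-6.5,14,0.041,0.05,0.018,15, -15,-6,13,0.041,0.05,0.017,15, -15.5,-5.5,12.5,0.042,0.051,0.017,15]'
python3 - <<'E'
from grasp import *
p,Q,s=cur();print(p,s["time"],s["joint_positions"].round(3),"grip",p+Q@G,s["grip_width"]*87,"tip",p+Q@(G+.1545*dt))
plan2(np.array([.538,-.145,.34]),final(-60),15)
E
```

```text
time: 13.88
position: [0.3841, 0.3316, 0.4339]
tool_rot: [-0.006, 1.25, -0.222]
ft_force: [0.9, -0.5, -1.9]
grip_width: 0.313
time: 14.5
position: [0.4266, 0.2946, 0.524]
tool_rot: [0.26, 1.468, -0.283]
ft_force: [-0.1, -0.1, -1.0]
grip_width: 0.313
[0.42658907 0.29458489 0.52400765] 14.5 [ 0.481  0.053 -1.189  1.563  0.124  1.516  0.51 ] grip [0.43981515 0.28973424 0.36061383] 27.247106276004352 tip [0.5122085  0.26326321 0.22671559]
dist 0.4461603479399279 turn 49.528301868301966
2.9,-26.4,21.4,0.046,0.033,0.008,15
2.1,-25.7,22.5,0.046,0.034,0.008,15
1.3,-25,23.8,0.047,0.033,0.009,15
0.5,-24,24.8,0.046,0.034,0.008,15
-0.4,-23.1,25.8,0.046,0.033,0.008,15
-1.2,-22.1,26.8,0.046,0.033,0.008,15
-2.1,-21.1,27.7,0.047,0.034,0.008,15
-3.1,-20.1,28.4,0.046,0.033,0.009,15
-3.9,-18.9,29.2,0.046,0.034,0.008,15
-4.9,-17.8,29.8,0.046,0.033,0.008,15
-5.9,-16.6,30.4,0.047,0.033,0.008,15
-6.8,-15.4,30.8,0.046,0.034,0.008,15
-7.8,-14.1,31.2,0.046,0.033,0.009,15
-8.7,-12.9,31.4,0.046,0.033,0.008,15
-9.7,-11.6,31.6,0.047,0.034,0.008,15
end tip [ 0.538  -0.1449  0.1855] d [-0.  0. -1.] tcp [ 0.573 -0.205  0.489]
```

```bash
python3 -m crank '[3,-26.5,21.5,0.046,0.033,0.008,15, 2,-25.5,22.5,0.046,0.034,0.008,15, 1.5,-25,24,0.047,0.033,0.009,15, 0.5,-24,25,0.046,0.034,0.008,15, -0.5,-23,26,0.046,0.033,0.008,15]'; python3 -m crank '[-1,-22,27,0.046,0.033,0.008,15, -2,-21,27.5,0.047,0.034,0.008,15, -3,-20,28.5,0.046,0.033,0.009,15, -4,-19,29,0.046,0.034,0.008,15, -5,-18,30,0.046,0.033,0.008,15]';  python3 -m crank '[-6,-16.5,30.5,0.047,0.033,0.008,15, -7,-15.5,31,0.046,0.034,0.008,15, -8,-14,31,0.046,0.033,0.009,15, -8.5,-13,31.5,0.046,0.033,0.008,15, -9.5,-11.5,31.5,0.047,0.034,0.008,15]';python3 -m crank '[0,0,0,0,0,0,15, 0,0,0,0,0,0,15, 0,0,0,0,0,0,15, 0,0,0,0,0,0,15, 0,0,0,0,0,0,15]'
cat > chk.py <<'E'
from grasp import *
import sys
k=sys.argv[1]
p,Q,s=cur();print(p,s["time"],s["joint_positions"].round(3),"grip",p+Q@G,s["grip_width"]*87,s["ft_force"].round(1))
t=p+Q@(G+.1545*dt);b=p+Q@(G-.041*dt);print("tip",t,"d",Q@dt)
for n in ["wrist","side","scene"]:
    im=ctrl.get_image(n);cv2.imwrite(f"pics/{n}{k}.png",im[:,:,::-1])
    print(n,"tip net",[(x["at"],x["confidence"]) for x in ctrl.mark_of(n,"driver_tip")],"screw net",[(x["at"],x["confidence"]) for x in ctrl.mark_of(n,"screw_head")])
    S=np.array([.538,-.145,.0535]);f=(lambda X:wproj(p,Q,X)) if n=="wrist" else (lambda X:proj(n,X))
    print("   pred tip",f(t),"screw",f(S))
    if n!="wrist":
        c=f(t).astype(int);a=im[max(0,c[1]-80):c[1]+60,c[0]-90:c[0]+90,::-1]
        cv2.imwrite(f"pics/{n}{k}c.png",cv2.resize(a,None,fx=4,fy=4,interpolation=cv2.INTER_CUBIC)); print("   crop origin",c[0]-90,max(0,c[1]-80))
E
python3 chk.py 7
```

```text
time: 15.12
position: [0.4817, 0.1304, 0.5164]
tool_rot: [0.51, 1.593, -0.407]
ft_force: [0.1, -0.2, -1.7]
grip_width: 0.314
time: 15.75
position: [0.5314, -0.0378, 0.5041]
tool_rot: [0.77, 1.703, -0.532]
ft_force: [-0.3, 0.4, -1.5]
grip_width: 0.311
time: 16.38
position: [0.5744, -0.2074, 0.4873]
tool_rot: [1.039, 1.794, -0.661]
ft_force: [0.6, -0.0, -0.3]
grip_width: 0.306
time: 17.0
position: [0.5739, -0.204, 0.4887]
tool_rot: [1.033, 1.793, -0.658]
ft_force: [-0.3, 0.7, -1.1]
grip_width: 0.307
[ 0.57392836 -0.20395607  0.48874886] 17.0 [ 0.89   0.435 -0.737  1.265 -0.047  1.828  0.68 ] grip [ 0.53938631 -0.14412692  0.34000976] 26.674751904859672 [-0.3  0.7 -1.1]
tip [ 0.53962014 -0.14426151  0.18550999] d [ 1.51340579e-03 -8.71138938e-04 -9.99998475e-01]
wrist tip net [] screw net []
   pred tip [317.46282874 315.2883482 ] screw [316.07593888 313.58786885]
side tip net [([309.5, 192.6], 0.77), ([391.8, 346.7], 0.68)] screw net []
   pred tip [308.15087926 194.65656416] screw [308.75441889 234.10062989]
   crop origin 218 114
scene tip net [([361.6, 184.6], 0.77), ([268.7, 367.2], 0.64)] screw net []
   pred tip [362.83370029 184.81559107] screw [362.35647825 226.58286844]
   crop origin 272 104
```

View pics/side7c.png

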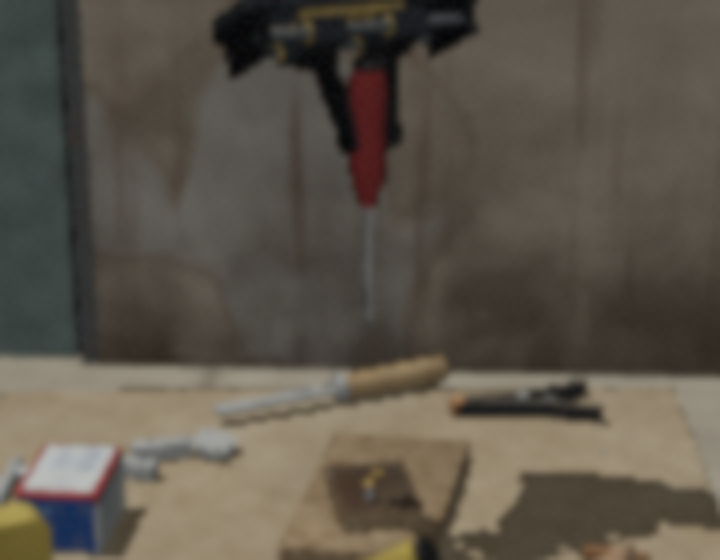

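View pics/scene7c.png

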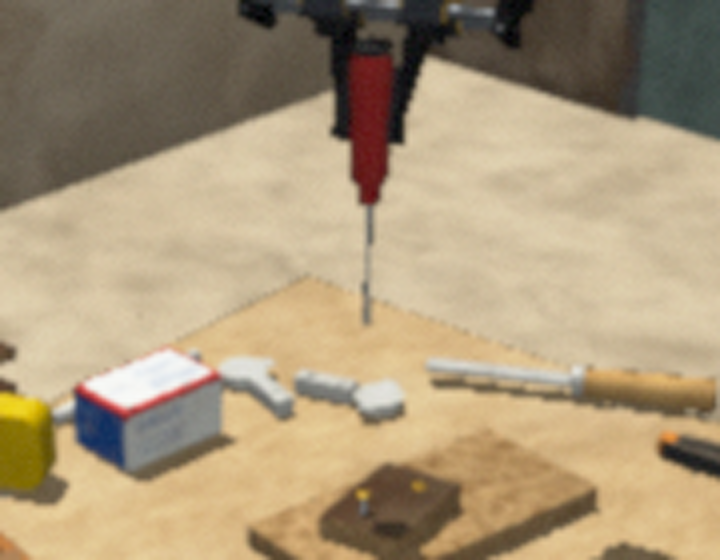

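```bash
python3 - <<'E'
from h import *
T=tri((363.5,185.2),(310.75,193.75));S=tri((362.5,227.5),(310.3,234.2));print("tip",T,"screw",S,"diff",(S-T)*1e3)
for n in("side","scene"):
    a=cv2.imread(f"pics/{n}7.png");o=(285,215) if n=="side" else (340,210)
    cv2.imwrite(f"pics/{n}7z.png",cv2.resize(a[o[1]:o[1]+40,o[0]:o[0]+50],None,fx=14,fy=14,interpolation=cv2.INTER_NEAREST))
E
```

```text
tip [ 0.53103226 -0.13747626  0.19024244] screw [ 0.5326683  -0.13979891  0.05512677] diff [   1.63604245   -2.32265234 -135.11567025]
```

View pics/scene7z.png

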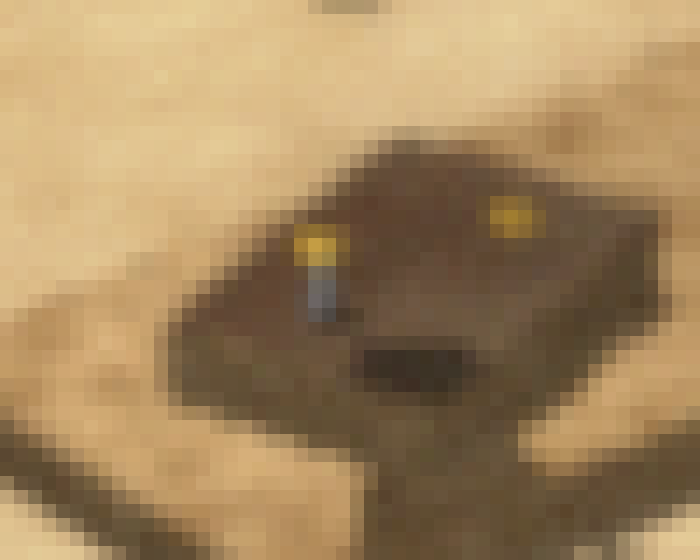

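View pics/side7z.png

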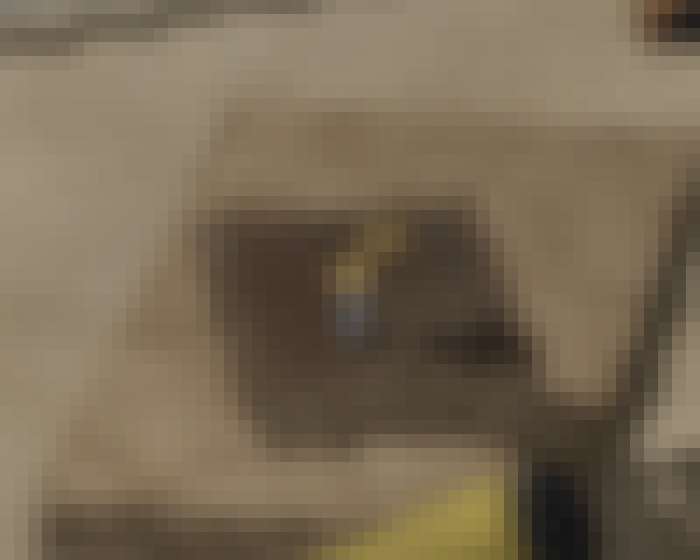

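Tip over the screw: scene tip (363.5,185) with head (362.6,227.5), and side tip (310.8,193.8) with head (310,234.5). Sideways error is about 2–3 mm. Lowering.

```bash
python3 - <<'E'
from grasp import *
p,Q,s=cur();g0=p+Q@G
plan2(g0+[0.0005,-.002,-.106],Q,10)
E
```

```text
dist 0.10602004527446683 turn 0.0
9.5,-0.1,4.7,0,0,0,15
9.6,-0,4.6,0,0,0,15
9.5,-0.1,4.7,0,0,0,15
9.5,-0.1,4.6,0,0,0,15
9.5,-0,4.7,0,0,0,15
9.6,-0.1,4.6,0,0,0,15
9.5,-0.1,4.7,0,0,0,15
9.5,-0,4.6,0,0,0,15
9.5,-0.1,4.7,0,0,0,15
9.6,-0.1,4.6,0,0,0,15
end tip [ 0.5401 -0.1468  0.0791] d [ 0.001 -0.    -1.   ] tcp [ 0.574 -0.207  0.382]
```

```bash
python3 -m crank '[9.5,0,4.6,0,0,0,15, 9.5,0,4.7,0,0,0,15, 9.5,-0.1,4.6,0,0,0,15, 9.5,-0.1,4.7,0,0,0,15, 9.5,-0.1,4.6,0,0,0,15]'; python3 -m crank '[9.5,0,4.7,0,0,0,15, 9.5,-0.1,4.6,0,0,0,15, 7,0,3.4,0,0,0,15, 4,0,2,0,0,0,15, 0,0,0,0,0,0,15]';python3 -m crank '[0,0,0,0,0,0,15, 0,0,0,0,0,0,15, 0,0,0,0,0,0,15, 0,0,0,0,0,0,15, 0,0,0,0,0,0,15]'; python3 chk.py 8
```

```text
time: 18.08
position: [0.5742, -0.2056, 0.4346]
tool_rot: [1.035, 1.793, -0.659]
ft_force: [0.0, 0.4, -2.4]
grip_width: 0.314
time: 18.7
position: [0.5745, -0.2062, 0.4019]
tool_rot: [1.035, 1.793, -0.659]
ft_force: [-0.6, -0.7, -1.7]
grip_width: 0.31
time: 19.32
position: [0.5745, -0.2062, 0.4022]
tool_rot: [1.035, 1.793, -0.659]
ft_force: [0.1, 0.1, -0.7]
grip_width: 0.315
[ 0.57454142 -0.20618279  0.40215074] 19.325 [ 0.901  0.47  -0.725  1.396 -0.021  1.675  0.713] grip [ 0.53999946 -0.14624704  0.25345454] 27.37187358547421 [ 0.1  0.1 -0.7]
tip [ 0.54017725 -0.14630339  0.09895465] d [ 1.15072887e-03 -3.64773277e-04 -9.99999271e-01]
wrist tip net [] screw net []
   pred tip [317.46297927 315.28881088] screw [316.19658891 312.19706272]
side tip net [([393.9, 345.7], 0.78), ([306.4, 220.6], 0.57), ([312.6, 188.4], 0.32)] screw net [([304.5, 214.7], 0.71)]
   pred tip [308.06557072 220.61012426] screw [308.75441889 234.10062989]
   crop origin 218 140
scene tip net [([361.9, 212.5], 0.85), ([269.1, 367.8], 0.61)] screw net [([365.8, 161.2], 0.74)]
   pred tip [362.47101104 212.20355373] screw [362.35647825 226.58286844]
   crop origin 272 132
```

View pics/side8c.png

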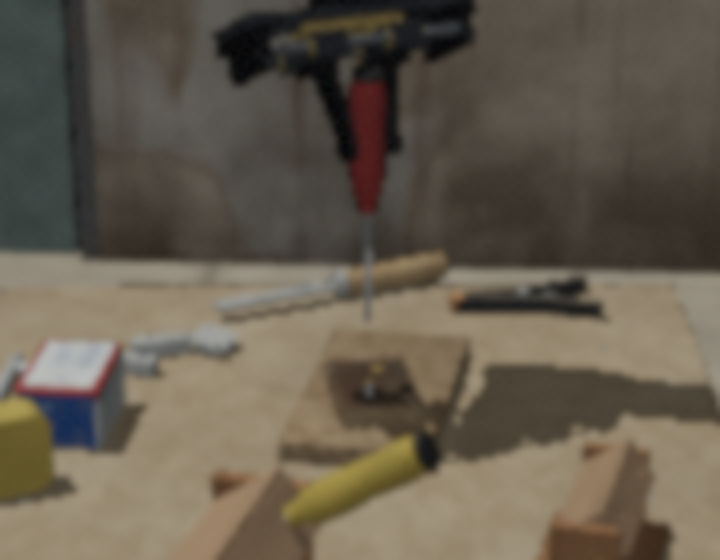

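View pics/scene8c.png

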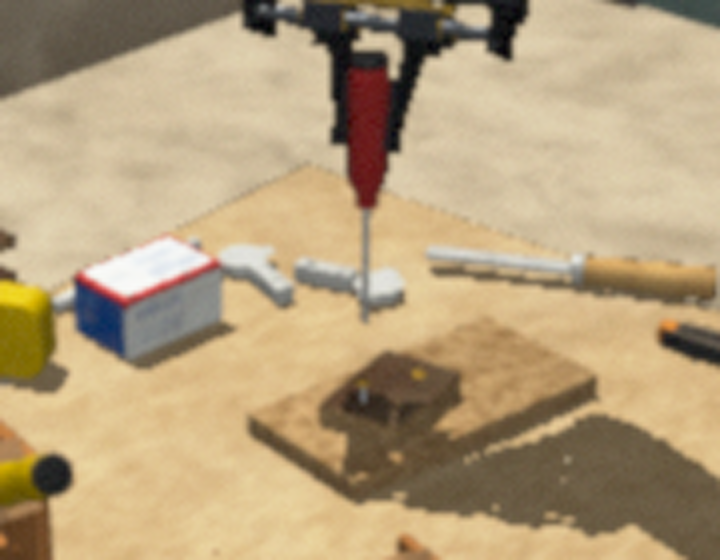

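```bash
python3 -m crank '[5,0,2.5,0,0,0,15, 5,0,2.4,0,0,0,15, 4,0,2,0,0,0,15, 3,0,1.5,0,0,0,15, 0,0,0,0,0,0,15]';python3 -m crank '[0,0,0,0,0,0,15, 0,0,0,0,0,0,15, 0,0,0,0,0,0,15, 0,0,0,0,0,0,15, 0,0,0,0,0,0,15]'; python3 chk.py 9; python3 - <<'E'
from h import *
for t in ["yellow_driver","masking_tape","sanding_block","spring_clamp","chisel"]:
    for n in P: print(t,n,[(np.round(d["at"]).tolist(),round(d["confidence"],2)) for d in ctrl.mark_of(n,t)][:2])
E
```

```text
time: 20.4
position: [0.5747, -0.2066, 0.3828]
tool_rot: [1.035, 1.793, -0.659]
ft_force: [0.1, -0.1, -0.8]
grip_width: 0.309
time: 21.02
position: [0.5748, -0.2066, 0.3832]
tool_rot: [1.035, 1.793, -0.659]
ft_force: [-0.0, 0.2, -1.4]
grip_width: 0.31
[ 0.57478583 -0.20657419  0.38317952] 21.025 [ 0.901  0.482 -0.721  1.42  -0.013  1.643  0.719] grip [ 0.54024631 -0.14664197  0.23448134] 26.984276592935476 [-0.   0.2 -1.4]
tip [ 0.54042796 -0.14670121  0.07998146] d [ 1.17574461e-03 -3.83474445e-04 -9.99999235e-01]
wrist tip net [] screw net []
   pred tip [317.46297439 315.28879166] screw [316.0720065  311.75101664]
side tip net [([309.1, 222.2], 0.71), ([392.6, 344.7], 0.64)] screw net []
   pred tip [308.0056872  226.15275777] screw [308.75441889 234.10062989]
   crop origin 218 146
scene tip net [([361.5, 217.4], 0.67), ([268.5, 369.0], 0.58)] screw net []
   pred tip [362.34903631 217.99589191] screw [362.35647825 226.58286844]
   crop origin 272 137
yellow_driver scene [([270.0, 258.0], 0.62)]
yellow_driver side [([295.0, 273.0], 0.66)]
masking_tape scene [([198.0, 358.0], 0.75)]
masking_tape side [([328.0, 372.0], 0.73), ([312.0, 195.0], 0.54)]
sanding_block scene [([155.0, 345.0], 0.92)]
sanding_block side [([276.0, 386.0], 0.74)]
spring_clamp scene [([459.0, 227.0], 0.66)]
spring_clamp side [([352.0, 219.0], 0.73)]
chisel scene [([416.0, 202.0], 0.78), ([377.0, 229.0], 0.62)]
chisel side [([303.0, 215.0], 0.63)]
```

View pics/side9c.png

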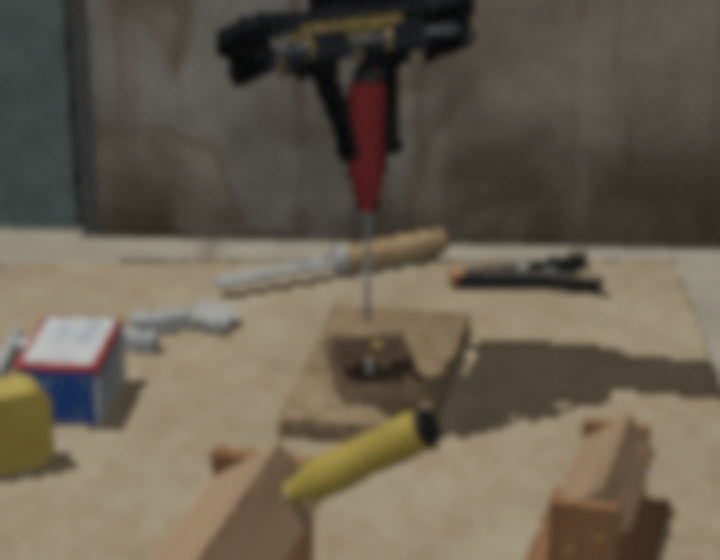

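View pics/scene9c.png

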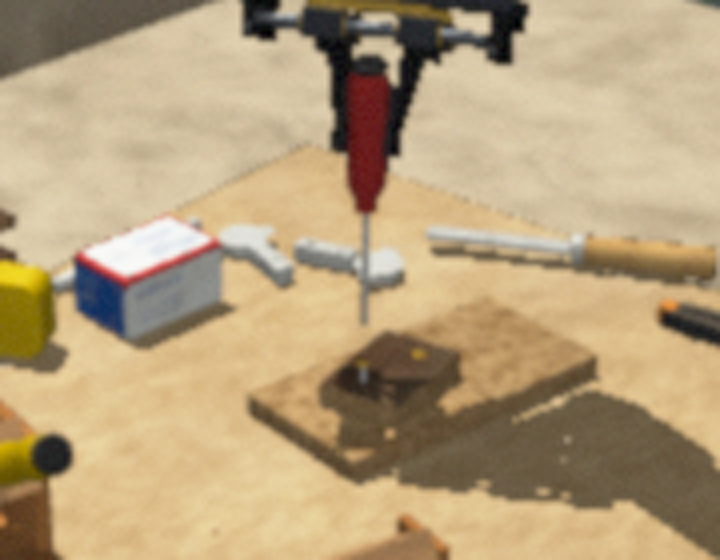

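Scene: tip at (363,218) above the head at (362.5,227.5). Side: tip at (309.8,225.8) above the head at about (310.4,234.6). The tip is centred with a gap of about 27–29 mm, the driver is upright and at rest, and the bystanders and the yellow driver haven't moved. I'm handing it in.

```bash
python3 - <<'E'
from bench import ctrl
s=ctrl.get_state();print(abs(s["qd"]).max(),s["grip_width"]*87)
print(ctrl.close_job())
E
```

```text
0.0016693262531867175 27.207752869159055
the job is handed in; nothing more can be done
None
```

I drew the red screwdriver about 143 mm back along its length and clear of its socket. I then turned it blade-down, carried it over the proud screw and handed the job in at about 22 s of the 56 s. It was still held in the gripper (27 mm opening, 40 N grip).

**Last checks:**
- **Position:** the tip is within about 3 mm sideways of the screw head's centre. It stands 26 mm above the head by the arm's own pose and about 29 mm in the scene and side pictures.
- **Tilt:** under 1° from vertical by the arm's pose, assuming the driver has not shifted in the grip. Both pictures show it upright.
- **Motion and contact:** joint speeds were about 0.002 rad/s, and the wrist force stayed low with no sign of contact.
- **Other things:** the networks place the yellow screwdriver within about 1 px of where it was at the start. I had not measured the other four at the start. They look undisturbed in the pictures, and the arm went nowhere near them low down.

**Disagreements:**
- Pictures and arm pose differed by 2–3 px in the side camera, about the same for tip and screw, so their relative position holds.
- The networks could not confirm the screw: in the last picture they found none, and at the stop just before they put it in the wrong place. The screw's position therefore rests on my reading of the pictures and one wrist-camera measurement.

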